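# Pass the blank rack through the spring gate

## Task

Hold the chute's spring gate open by pressing its long blue plate down with one fingertip, and meanwhile push the wooden rack of ring blanks from behind with the other finger, along the chute, over the lowered red gate bar and home against the end stop. Then let go so that the gate springs shut behind the rack. Only push: do not lift the rack or the blanks, keep the blanks standing in it, and leave the other things on the bench alone.

Things in the scene. Friction and masses are not known exactly. Their poses are not given: they have to be found in the camera images.
- chute: Fixed straight chute of wood with low aluminium walls, 350 mm long. Origin on the bench under the channel's centre line; x along the channel in the pushing direction, y left of it, z up. Floor 30 mm above the bench, from x = -185 mm (open loading end) to the end stop at 155 mm. Channel 54 mm wide (y = -27 to 27 mm); walls 6 mm thick, tops 44 mm above the bench.
- end_stop (a point): Point on the chute floor, mid-channel, at the face of the end stop (chute x = 155 mm), an aluminium block across the channel with its top 52 mm above the bench. Home against it, the rack's origin is at chute x = 105 mm.
- slot (a point): Point mid-channel at floor height where the red gate bar crosses (chute x = 20 mm). The bar, 7 mm thick, lies in a 10 mm wide slot across floor and walls. Shut, it slants up out of the floor, 5 mm high here and 11 mm at the right wall, and stops the rack.
- gate (a joint): Spring gate: red bar across the channel plus blue press plate on the right of the chute, on one hinge along chute x at y = 45 mm, 21 mm above the bench. Radians: 0 = shut, grows as the plate is pressed down; from 0.17 the bar is wholly below the floor and the rack can pass; stop at 0.28. A spring shuts it when let go; holding it open takes about 4 N at the plate's middle line.
- press_plate (a point): Centre of the top of the flat blue press plate (part of the gate), 260 x 54 mm: chute x = -190 to 70, y about -38 to -92 mm. Along its middle line the top is about 66 mm above the bench with the gate shut (sloping 0.22 rad, outer edge higher), 48 mm when just open (0.17), 42 mm and level at 0.22, 35 mm at the stop. A fingertip may slide along it.
- rack: Loose wooden rack, 100 long x 50 wide x 24 mm high, 0.25 kg, in the channel on the loading side, length along the chute. Origin at the centre of its underside, x along its length in the pushing direction; rear face (black rubber pad) at x = -50 mm, front face at 50 mm. Three blind holes hold the blanks.
- blank_a: Grey metal ring blank, a tube offcut 14 mm in diameter and 32 mm long, standing loose in the rear hole of the rack. Origin at the centre of its lower end, 10 mm above the rack's underside.
- blank_b: Brass-coloured ring blank, 14 mm in diameter and 22 mm long, standing loose in the middle hole of the rack. Origin at the centre of its lower end.
- blank_c: Grey metal ring blank, 16 mm in diameter and 30 mm long, standing loose in the front hole of the rack. Origin at the centre of its lower end.
- brass_weight: Bystander: knobbed brass weight, 35 mm in diameter, 44 mm high. Origin at the centre of its underside.
- flux_tin: Bystander: round red and white tin, 63 mm in diameter, 30 mm high. Origin at the centre of its underside.

How it is judged:
On the way, in this order (a step that is already met when the one before it is completed fails the run):
1. the gate is held open by its plate while the rack is still in front of it (value of joint gate above 0.165 rad and x of rack in the frame of chute below -0.028 m), for 0.2 s.
2. the rack has gone wholly past the gate (x of rack in the frame of chute above 0.076 m), for 0.1 s.
At the end, for the whole second after the job is handed in: The rack lies flat in the chute within 10 mm of the end stop and at rest, the gate has sprung shut behind it (joint below 0.04 rad), and the three blanks stand in their holes (x of rack in the frame of chute above 0.095 m and value of joint gate below 0.04 rad and angle between rack's own z axis and vertical below 0.06 rad and z of rack in the frame of chute below 0.034 m and linear speed of rack below 0.01 m/s and angle between each of blank_a, blank_b, blank_c's own z axis and vertical below 0.3 rad and z of each of blank_a, blank_b, blank_c in the frame of rack below 0.016 m); the robot touches nothing.
It fails at once if the rack was lifted (more than 12 mm off the chute floor) (z of rack in the frame of chute above 0.042 m).
It fails at once if a blank was lifted or knocked out of its hole (z of any of blank_a, blank_b, blank_c in the frame of rack above 0.018 m or angle between any of blank_a, blank_b, blank_c's own z axis and vertical above 0.5 rad).
It fails at once if a bystander was moved by more than 20 mm (distance of any of brass_weight, flux_tin from where it was at the start of the episode above 0.02 m).
It also fails if it takes over 40 s, if anything falls off the work surface, if the arm or the gripper's body presses on something with over 40 N, if the wrist force passes 120 N, or if a joint passes its speed limit or range.

## Robot

A 6-joint arm with a two-finger parallel gripper is mounted at the origin on a cart in front of the work surface, level with it; the furniture and walls round the work are solid. World frame = base frame: x ahead of the robot, y to its left, z up, the work surface at z = 0. Lengths are in m, angles in rad, forces in N, time in s.
With the tool pointing down it reaches from about 0.25 to 0.775 m from the base axis. Payload 4 kg.
Tool frame: the origin (TCP) lies at the very end of the fingers, on their centre line; the grasp point (between the pads) lies 19 mm behind it; z points along the fingers, y is the direction in which the jaws open and shut (so a half turn about z gives the same grasp; the last joint's range is limited). The gripper opens to 94 mm and grips with 3 to 60 N. Pads are 16 mm wide; open, the fingers measure 119 mm over their backs; the gripper's body (75 mm by 177 mm) begins 78 mm behind the grasp point.
Start: joints at [1.19, 0.087, 1.371, -0, 1.684, -0.103], TCP at [0.151, 0.529, 0.175] pointing down, gripper open.
Joint ranges: [-3.1, 3.1], [-0.76, 2.03], [0.27, 2.55], [-1.08, 4.22], [0.17, 2.65], [-2.57, 2.57]. Speed limits (rad/s): [2.79, 2.79, 3.14, 3.14, 3.14, 3.14].

## Interface

Orientations are given as [roll, pitch, yaw] about the fixed x, y, z axes, in that order (R = Rz(yaw) Ry(pitch) Rx(roll)).
In Python, from bench import robot, snapshot, calibration gives the robot as it stands. The module is installed in compiled form; this text tells all that it offers.
- The arm moves only by the tool servo_tool, never from a script. Its argument "series" is text: rows parted by semicolons, each of 5 numbers parted by spaces: the closure, from -1 (fully open) to 1 (shut), then the shift along the tool's x, y, z in cm, then the turn about the tool's z in rad. A call has 1 to 20 rows; each row is the pose to reach, as a shift and turn from the pose commanded when the call began, along the tool's axes at that moment; what a row does not reach only later rows make up. A row lasts 1/12 s, in which the tool goes at most 41.7 mm and 7.16 degrees, less where a joint would pass 70% of its speed; a pose out of reach is approached as far as the arm can. A call with a gripper value outside its range is refused whole. The fingers move at their own pace and stop on an object; the grip force is fixed at half the most. Time passes only in rows, so rows that repeat a pose let the fingers close. It gives the time, the measured TCP pose, the force and the opening at its end, in the units of the state.
- robot.get_obs(): the state, without advancing time (a new reading comes with each control period).
- snapshot(name): name is "side" or "top"; returns (picture, depth): 420x560x3 uint8, red, green, blue; 420x560 float32, m along the optical axis (not along the pixel's ray), 0 where there is no reading.
- calibration(name): a dict with "fx", "fy", "cx", "cy" (pixels), "rvec" (rotation vector, rad) and "tvec" (3), from world to camera coordinates, as OpenCV has them. Camera axes: x right, y down, z forward; pixel columns grow to the right and rows downward; lengths in m; the calibration is good to about 2 mm. A picture is of the moment at which its call begins. calibration takes no time and is no camera call.
- robot.close_job(): hands the job in, once; it reports no verdict.
The state is a dict: "time": time; "joint_positions": joint angles; "qvel": joint speeds; "joint_torque": joint torques, N m; "tool_pos": TCP position; "ee_rot": TCP orientation; "wrist_force": force on the tool from outside, world axes, zero at the start; "wrist_torque": the same for the moment, N m; "width": finger opening in m.
Only numpy, scipy, OpenCV 4.12 (cv2) and the standard library are available. Lean on these libraries where they do the work, as an engineer would, in place of code of your own. Each camera call takes 0.05 s, during which the arm holds its last target. There are 200 camera calls.

## Working session

There is one attempt and no reset: what is moved stays moved. The work goes in short steps, Python scripts to look and compute and a tool call to move; the robot and the scene stay as the last step left them, time stands still between calls to the robot, and variables do not carry over. Pictures are saved under pics/ and viewed, about 8 in all and at most 12, crops included, and the job is handed in when it is done.

Besides the shell and the picture viewer there is one more tool, called after "Request:" as a command line: name --argument value ..., lists and objects as JSON in quotes. servo_tool: Moves the arm, as the interface text tells. Its arguments: {"type":"object","properties":{"series":{"type":"string"}},"required":["series"]}

```bash
mkdir -p pics; cat > h.py <<'E'
import numpy as np, cv2
from bench import robot, snapshot, calibration
def cam(n):
    c=calibration(n); K=np.array([[c['fx'],0,c['cx']],[0,c['fy'],c['cy']],[0,0,1]]); R=cv2.Rodrigues(np.array(c['rvec'],float))[0]; return K,R,np.array(c['tvec'],float).ravel()
def cloud(n,d):
    K,R,t=cam(n); v,u=np.mgrid[:d.shape[0],:d.shape[1]]
    p=np.stack([(u-K[0,2])/K[0,0]*d,(v-K[1,2])/K[1,1]*d,d],-1)
    return (p-t)@R
def ray(n,u,v,z):
    K,R,t=cam(n); o=-R.T@t; w=R.T@np.linalg.solve(K,[u,v,1.]); return o+w*(z-o[2])/w[2]
def proj(n,p):
    K,R,t=cam(n); q=(np.atleast_2d(p)@R.T+t)@K.T; return q[:,:2]/q[:,2:]
E
python3 - <<'E'
from h import *
for n in('top','side'):
    p,d=snapshot(n); cv2.imwrite(f'pics/{n}0.png',p[...,::-1]); np.savez(f'{n}0.npz',p=p,d=d)
    K,R,t=cam(n); print(n,-R.T@t,R[2])
print(robot.get_obs())
E
```

```text
top [0.48392507 0.03243088 1.16197246] [ 0.10683671 -0.01227554 -0.9942008 ]
side [ 0.32466895 -0.71066249  0.78339085] [ 0.27007354  0.697457   -0.66378762]
{'time': 0.1, 'joint_positions': array([ 1.18990029e+00,  8.78795801e-02,  1.37205646e+00, -1.00771253e-06,
        1.68360510e+00, -1.03096886e-01]), 'qvel': array([-1.53603535e-03, -2.59581545e-03, -3.26264624e-03,  3.55462997e-04,
        1.11011983e-03, -3.93136710e-05]), 'joint_torque': array([ 2.98174833e-03, -3.41253805e+01, -3.03300905e+01,  7.22038304e-02,
        3.05021473e-02, -1.14768800e-04]), 'tool_pos': array([0.15063323, 0.52840876, 0.17384578]), 'ee_rot': array([-3.13965441e+00, -1.99530901e-04,  2.86379319e+00]), 'wrist_force': array([-0.57834327,  0.40583293,  0.95798102]), 'wrist_torque': array([-0.00150843, -0.01681111, -0.01311028]), 'width': 0.09402649303889334}
```

View pics/top0.png

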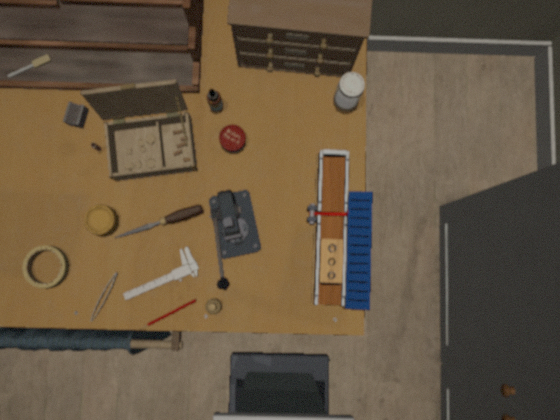

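View pics/side0.png

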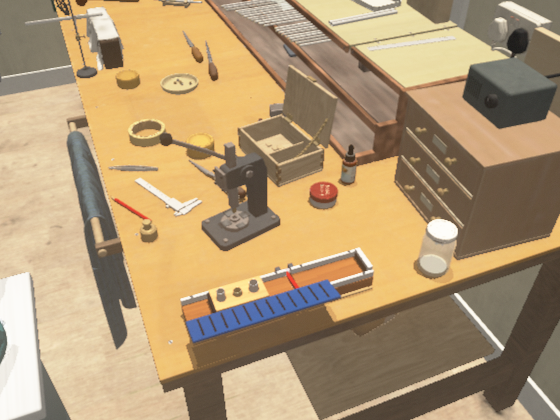

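The top view shows the chute at about (333,228), running up the image (world +x). The rack is at (331,262), the red bar at (331,213), and the blue plate on the right at (359,250). The end stop is at (335,153) and the tin at (232,138). The weight is at (213,306). The side view agrees.

```bash
cat > meas.py <<'E'
from h import *
def masks(p):
    h=cv2.cvtColor(p,cv2.COLOR_RGB2HSV); H,S,V=[h[...,i].astype(int) for i in range(3)]
    return (H>100)&(H<125)&(S>150)&(V>40), h
E
python3 - <<'E'
from meas import *
for n in('top','side'):
    z=np.load(f'{n}0.npz'); p,d=z['p'],z['d']; P=cloud(n,d); b,h=masks(p)
    roi=(P[...,0]>-.05)&(P[...,0]<.8)&(P[...,1]<-.05)&(P[...,1]>-.35)&(P[...,2]>.0)&(d>0)
    B=P[b&roi&(P[...,2]>.04)]; print(n,'blue',len(B),B.min(0),B.max(0))
    r=cv2.minAreaRect((B[:,:2]*1000).astype(np.float32)); print(r)
    A=np.c_[B[:,:2],np.ones(len(B))]; print('plane',np.linalg.lstsq(A,B[:,2],rcond=None)[0])
    # ends of blue region along x
    # walls: height 0.038-0.056, non blue
    W=P[roi&~b&(P[...,2]>.036)&(P[...,2]<.06)&(h[...,1]<70)]
    print('walls',len(W)); r=cv2.minAreaRect((W[:,:2]*1000).astype(np.float32)); print(r)
    bench=P[(P[...,0]>.3)&(P[...,0]<.6)&(P[...,1]<-.02)&(P[...,1]>-.09)]; print('bench z',np.median(bench[:,2]))
    c=p[130:320,290:390] if n=='top' else p[230:350,160:400]
    cv2.imwrite(f'pics/{n}c.png',cv2.resize(c[...,::-1],None,fx=3,fy=3,interpolation=2))
E
```

```text
top blue 2517 [ 0.39931046 -0.18064207  0.05484002] [ 0.65173918 -0.12838819  0.07626487]
((525.7127075195312, -154.678466796875), (49.0665397644043, 252.66563415527344), 89.10417938232422)
plane [-0.00421132 -0.2189488   0.03344388]
walls 1075
((572.917236328125, -97.39408111572266), (356.3071594238281, 79.82048034667969), 1.630653738975525)
bench z 0.001321127374785739Traceback (most recent call last):
  File "<stdin>", line 5, in <module>
    return umr_minimum(a, axis, None, out, keepdims, initial, where)
ValueError: zero-size array to reduction operation minimum which has no identity
```

View pics/topc.png

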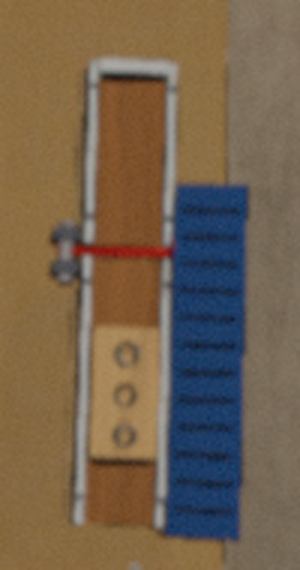

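The zoomed crop shows the wall tops at left (78,522)→(94,65) and right (160,525)→(172,65). The rack's rear edge is at crop row ~458, with blanks at (124,435), (124,394) and (127,354). I'll fit these properly.

```bash
cat > pose.py <<'E'
from meas import *
def fit(p,d,verbose=True):
    h=cv2.cvtColor(p,cv2.COLOR_RGB2HSV).astype(int); H,S,V=h[...,0],h[...,1],h[...,2]
    L=[];Rr=[]
    for v in range(162,302):
        # white wall runs in this row
        x=np.where((S[v,310:356]<80)&(V[v,310:356]>95))[0]+310
        mid=333-(v-228)*.03
        l=x[x<mid-5]; r=x[x>mid+5]
        if 2<=len(l)<=9: L.append(ray('top',l.mean(),v,.044))
        if 2<=len(r)<=9: Rr.append(ray('top',r.mean(),v,.044))
    return np.array(L),np.array(Rr)
E
python3 - <<'E'
from pose import *
z=np.load('top0.npz'); p,d=z['p'],z['d']
L,R=fit(p,d); out=[]
for n,A in(('L',L),('R',R)):
    c=np.polyfit(A[:,0],A[:,1],1); e=A[:,1]-np.polyval(c,A[:,0]); k=abs(e)<.002; c=np.polyfit(A[k,0],A[k,1],1); out.append(c); print(n,len(A),k.sum(),c,e.std(),A[:,0].min(),A[:,0].max())
m=(out[0]+out[1])/2; print('centre line',m,'sep',np.polyval(out[0]-out[1],.58))
for q in(.43,.586,.69): print(q,np.polyval(m,q))
# profile along the centre line: brightness by x, at z=.054 (rack), .030 floor, .052 stop
h=cv2.cvtColor(p,cv2.COLOR_RGB2HSV)
def prof(zz,x0,x1,off=0):
    for x in np.arange(x0,x1,.003):
        y=np.polyval(m,x)+off; u,v=proj('top',[x,y,zz])[0]; print(f'{x:.3f} {v:.0f}',h[int(round(v)),int(round(u))], end=' | ')
    print()
print('rack'); prof(.054,.40,.58,.014)
print('slot'); prof(.033,.58,.63)
print('stop'); prof(.052,.71,.77)
print('load'); prof(.030,.385,.43)
P=cloud('top',d)
for nm,s in(('press',P[180:290,205:262]),('weight',P[296:316,205:222]),('jar',P[70:112,333:366])): print(nm,s.reshape(-1,3).max(0),s.reshape(-1,3).min(0))
E
```

```text
L 138 120 [-0.01613834 -0.05771837] 0.0031609363615329915 0.41032866765136733 0.7235523149522529
R 135 133 [-0.01528096 -0.11810214] 0.0006587948110139691 0.41178132276871415 0.7252765954475006
centre line [-0.01570965 -0.08791025] sep 0.05988649273409724
0.43 -0.09466540374066387
0.586 -0.09711610962795303
0.69 -0.09874991355281246
rack
0.400 306 [ 18 143 134] | 0.403 305 [ 17 137 128] | 0.406 304 [ 16 149 128] | 0.409 302 [ 14 167 130] | 0.412 301 [ 14 169 127] | 0.415 299 [ 13 163 128] | 0.418 298 [ 14 163 130] | 0.421 297 [ 14 169 128] | 0.424 295 [ 14 164 129] | 0.427 294 [ 13 161 130] | 0.430 292 [ 13 163 127] | 0.433 291 [ 14 161 128] | 0.436 290 [ 14 173 127] | 0.439 288 [ 14 178 126] | 0.442 287 [ 14 172 129] | 0.445 286 [ 14 164 123] | 0.448 284 [  9 147  71] | 0.451 283 [ 15 129  77] | 0.454 281 [ 17 122 155] | 0.457 280 [ 17 118 168] | 0.460 279 [ 17 121 168] | 0.463 277 [ 17 119 171] | 0.466 276 [ 17 121 167] | 0.469 275 [ 17 117 170] | 0.472 273 [ 17 122 169] | 0.475 272 [ 17 119 171] | 0.478 270 [ 17 124 169] | 0.481 269 [ 17 121 169] | 0.484 268 [ 17 120 166] | 0.487 
[... 1729 characters left out ...]
[ 16 130 143] | 0.767 143 [ 18 136 139] | 0.770 142 [ 18 130 139] | 
load
0.385 312 [ 17 138 133] | 0.388 311 [ 17 129 136] | 0.391 310 [ 19 132 137] | 0.394 308 [ 17 140 135] | 0.397 307 [ 18 133 134] | 0.400 306 [ 17 130 131] | 0.403 304 [ 16 161 108] | 0.406 303 [ 13 161 119] | 0.409 302 [ 14 176 116] | 0.412 300 [ 14 164 123] | 0.415 299 [ 14 171 121] | 0.418 297 [ 14 171 121] | 0.421 296 [ 14 176 120] | 0.424 295 [ 14 167 119] | 0.427 293 [ 14 169 119] | 
press [0.68602624 0.19821508 1.16197246] [ 0.42850643  0.03243088 -0.01028909]
weight [0.48392507 0.1873002  1.16197246] [ 0.36921255  0.03243088 -0.00605632]
jar [0.96396487 0.03243088 1.16197246] [ 0.48392507 -0.17888635 -0.00656554]
```

Request:
servo_tool --series "-0.19 0 0 -4 0; -0.19 0 0 -8 0; -0.19 -2 -2 -12 0; -0.19 -4.4 -5.5 -12.5 -0.05; -0.19 -7.4 -9.2 -12.5 -0.1; -0.19 -9.8 -12.3 -12.5 -0.15; -0.19 -12.3 -15.4 -12.5 -0.2; -0.19 -14.7 -18.5 -12.5 -0.262; -0.19 -17.2 -21.5 -12.5 -0.262; -0.19 -19.6 -24.6 -12.5 -0.262; -0.19 -22.1 -27.7 -12.5 -0.262; -0.19 -24.6 -30.8 -12.5 -0.262; -0.19 -27 -33.8 -12.5 -0.262; -0.19 -29.5 -37 -12.5 -0.262; -0.19 -32 -40 -12.5 -0.262; -0.19 -34.4 -43 -12.5 -0.262; -0.19 -36.9 -46.2 -12.5 -0.262; -0.19 -39.3 -49.3 -12.5 -0.262; -0.19 -41.8 -52.4 -12.5 -0.262; -0.19 -44.3 -55.5 -12.5 -0.262"

```text
time: 1.77
tool_pos: [0.4247, -0.1283, 0.2995]
ee_rot: [3.141, -0.0, 3.125]
wrist_force: [0.7, 1.4, 1.0]
width: 0.0559
```

Request:
servo_tool --series "-0.19 0 0.1 4 0; -0.19 0 0.1 8 0; -0.19 0 0.1 12 0; -0.19 0 0.1 16 0; -0.19 0 0.1 19 0; -0.19 0 0.1 21 0; -0.19 0 0.1 21 0; -0.19 0 0.1 21 0"

```text
time: 2.43
tool_pos: [0.4236, -0.1248, 0.0888]
ee_rot: [3.14, -0.003, 3.126]
wrist_force: [0.1, -0.4, 0.6]
width: 0.0558
```

```bash
python3 - <<'E'
from h import *
o=robot.get_obs(); print(o['tool_pos'],o['joint_positions'])
p,d=snapshot('side'); cv2.imwrite('pics/side1.png',cv2.resize(p[150:390,100:400,::-1],None,fx=2.5,fy=2.5,interpolation=2))
E
```

```text
[ 0.42364521 -0.1248041   0.08879449] [-4.15106438e-01 -1.20988296e-01  1.74732654e+00  1.20404902e-04
  1.51853165e+00 -1.97007247e+00]
```

View pics/side1.png

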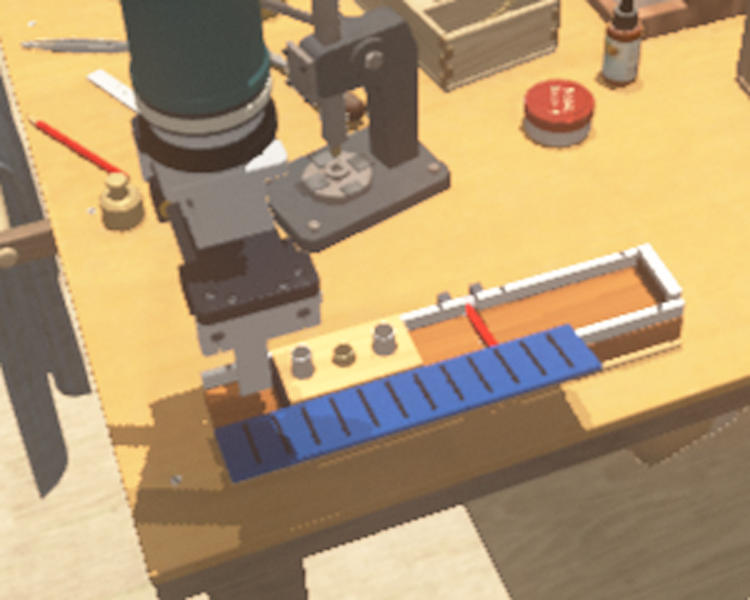

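```bash
python3 - <<'E'
from h import *
for n,q in(('outer',[.4236,-.159,.0888]),('inner',[.4236,-.0906,.0888]),('plate corner near',[.587-.19,-.0971-.092+.003,.072]),('plate end far-corner',[.587+.07,-.0971-.092-.001,.072]),('stop',[.741,-.0995,.052]),('rackrear',[.449,-.095,.054])):
    print(n,(proj('side',q)[0]-[100,150])*2.5)
E
```

```text
outer [263.09156838 423.61779159]
inner [234.0761927  348.56975365]
plate corner near [237.05522586 485.11565526]
plate end far-corner [610.16197421 369.57502875]
stop [652.25379556 268.61068785]
rackrear [276.48203073 375.99168509]
```

The finger near crop (255,390) ends about 30 px above where I predict the outer tip (263,424). I'll check this with depth before pressing.

```bash
python3 - <<'E'
from h import *
p,d=snapshot('side'); P=cloud('side',d)
cv2.imwrite('pics/side2.png',cv2.resize(p[265:350,165:245,::-1],None,fx=7,fy=7,interpolation=0))
for v in range(284,326,3):
    print(v,[(u,*np.round(P[v,u]*1000).astype(int).tolist()) for u in (196,200,203,206)])
E
```

```text
284 [(196, 410, -206, 227), (200, 415, -207, 226), (203, 419, -207, 225), (206, 423, -206, 222)]
287 [(196, 409, -206, 221), (200, 422, -166, 174), (203, 426, -166, 172), (206, 430, -165, 170)]
290 [(196, 415, -167, 171), (200, 420, -168, 170), (203, 425, -167, 167), (206, 430, -166, 164)]
293 [(196, 414, -165, 163), (200, 420, -166, 162), (203, 425, -165, 158), (206, 429, -166, 158)]
296 [(196, 414, -166, 157), (200, 420, -166, 155), (203, 424, -164, 151), (206, 429, -166, 151)]
299 [(196, 413, -164, 149), (200, 419, -165, 148), (203, 423, -165, 146), (206, 428, -166, 144)]
302 [(196, 413, -163, 141), (200, 418, -166, 142), (203, 423, -165, 139), (206, 428, -163, 134)]
305 [(196, 413, -158, 129), (200, 418, -165, 134), (203, 422, -166, 133), (206, 442, -83, 31)]
308 [(196, 325, -711, 783), (200, 430, -85, 31), (203, 435, -88, 32), (206, 440, -90, 32)]
311 [(196, 422, -90, 32), (200, 428, -93, 33), (203, 433, -94, 31), (206, 438, -97, 33)]
314 [(196, 420, -97, 33), (200, 427, -98, 31), (203, 431, -101, 32), (206, 436, -103, 31)]
317 [(196, 418, -102, 32), (200, 421, -128, 60), (203, 426, -129, 59), (206, 430, -134, 62)]
320 [(196, 413, -133, 61), (200, 419, -135, 61), (203, 423, -139, 64), (206, 325, -711, 783)]
323 [(196, 411, -140, 64), (200, 417, -145, 67), (203, 421, -146, 66), (206, 425, -151, 69)]
```

View pics/side2.png

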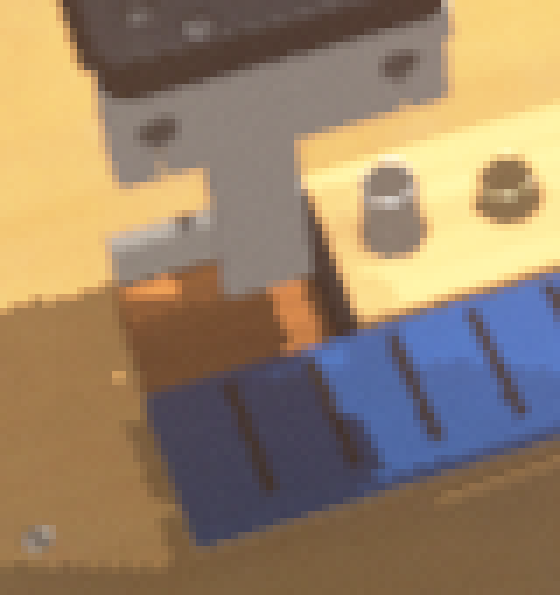

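The picture shows the outer finger's face at x 413–429 and y −165 mm, but its tip at z ≈ 131 mm where the readout says 89 mm. The plate depth agrees with the spec (60–69 mm), so the camera looks right. Before pressing, I'll go down 2 cm and see whether the camera, the readout and the force agree.

Request:
servo_tool --series "-0.19 0 0 0.5 0; -0.19 0 0 1 0; -0.19 0 0 1.5 0; -0.19 0 0 1.5 0; -0.19 0 0 1.5 0; -0.19 0 0 1.5 0"

```text
time: 3.03
tool_pos: [0.4247, -0.1253, 0.0749]
ee_rot: [3.142, 0.0, 3.126]
wrist_force: [0.6, 0.2, 0.5]
width: 0.0556
```

```bash
cat > tip.py <<'E'
from h import *
o=robot.get_obs(); t=o['tool_pos']; print(t,o['wrist_force'],o['joint_positions'])
for n in('side','top'):
    p,d=snapshot(n); np.savez('last_'+n+'.npz',p=p,d=d); P=cloud(n,d)
    m=(abs(P[...,0]-t[0]+.002)<.009)&(P[...,1]<t[1]-.025)&(P[...,1]>t[1]-.05)&(P[...,2]>.075)&(P[...,2]<.3)
    q=P[m]; print(n,len(q),q.min(0) if len(q) else '',q.max(0) if len(q) else '', np.percentile(q[:,2],[1,5,50]) if len(q) else '')
    b=(abs(P[...,0]-t[0])<.05)&(abs(P[...,1]-t[1])<.1)&(P[...,2]>.1)&(P[...,2]<.9); q=P[b]
    print(' body',len(q),q.min(0),q.max(0))
E
python3 tip.py
```

```text
[ 0.42471996 -0.12528935  0.07493851] [0.56235017 0.17284629 0.53828223] [-4.15094455e-01 -1.12381472e-01  1.76782196e+00  7.88891665e-05
  1.48606240e+00 -1.97012942e+00]
side 670 [ 0.4137279  -0.17525763  0.07505293] [ 0.4317046  -0.15917707  0.29981177] [0.11758742 0.12252415 0.25650858]
 body 15485 [ 0.37472864 -0.21689674  0.112407  ] [ 0.47471515 -0.03883889  0.50568322]
top 0   
 body 7016 [ 0.37472701 -0.21357436  0.20460259] [ 0.4746045  -0.03655829  0.50601704]
```

The offset repeats: the camera puts the tip at 117 mm where the readout says 75, and the body's lower edge is shifted by the same amount. So the readout is about 42 mm low. Force on the plate will settle it. If the readout were right, contact would come at a readout of about 0.066.

Request:
servo_tool --series "-0.19 0 0 0.5 0; -0.19 0 0 1 0; -0.19 0 0 1.5 0; -0.19 0 0 2 0; -0.19 0 0 2 0; -0.19 0 0 2 0; -0.19 0 0 2 0"

```text
time: 3.72
tool_pos: [0.4247, -0.1253, 0.0548]
ee_rot: [3.141, -0.0, 3.126]
wrist_force: [-0.0, 0.3, 0.7]
width: 0.056
```

```bash
python3 tip.py
```

```text
[ 0.42469923 -0.12528419  0.05483018] [-0.01312611  0.302701    0.71855237] [-4.15121953e-01 -9.76216231e-02  1.79584020e+00  1.01555541e-04
  1.44346101e+00 -1.97008864e+00]
side 791 [ 0.41370068 -0.17519523  0.09582571] [ 0.43167539 -0.15230928  0.29986495] [0.09827978 0.10453143 0.24886252]
 body 14861 [ 0.37470385 -0.21623994  0.10000069] [ 0.4746302  -0.03985435  0.48900523]
top 0   
 body 6607 [ 0.37471564 -0.21349736  0.1862637 ] [ 0.47469408 -0.03637504  0.48827247]
```

There's no force at a readout of 55 mm and the camera puts the tip at about 96–97 mm, so the 42 mm offset is real. I'll go down to first contact, expected at a readout of about 25 mm.

Request:
servo_tool --series "-0.19 0 0 0.5 0; -0.19 0 0 1 0; -0.19 0 0 1.5 0; -0.19 0 0 2 0; -0.19 0 0 2.3 0; -0.19 0 0 2.3 0; -0.19 0 0 2.3 0"

```text
time: 4.4
tool_pos: [0.4246, -0.1255, 0.032]
ee_rot: [-3.141, -0.0, 3.126]
wrist_force: [-0.9, -0.9, 3.5]
width: 0.0561
```

Request:
servo_tool --series "-0.19 0 0 0.3 0; -0.19 0 0 0.6 0; -0.19 0 0 0.9 0; -0.19 0 0 1.2 0; -0.19 0 0 1.2 0; -0.19 0 0 1.2 0"

```text
time: 4.9
tool_pos: [0.4252, -0.1256, 0.0201]
ee_rot: [-3.141, 0.001, 3.126]
wrist_force: [0.6, -3.1, 4.4]
width: 0.0563
```

Contact came at a readout of about 30 mm. Next I'll measure the plate's slope.

```bash
cat > plate.py <<'E'
from meas import *
z0=np.load('top0.npz')
def plane(p,d):
    P=cloud('top',d); b,h=masks(p)
    B=P[b&(P[...,0]>.48)&(P[...,0]<.65)&(P[...,1]<-.125)&(P[...,1]>-.195)&(P[...,2]>.02)&(P[...,2]<.09)]
    A=np.c_[B[:,0]-.56,B[:,1]+.161,np.ones(len(B))]; return np.linalg.lstsq(A,B[:,2],rcond=None)[0],len(B)
print('start',plane(z0['p'],z0['d']))
p,d=snapshot('top'); np.savez('last_top.npz',p=p,d=d); c,n=plane(p,d); print('now',c,n,'gate',.22+np.arctan(c[1]))
P=cloud('top',d); h=cv2.cvtColor(p,cv2.COLOR_RGB2HSV).astype(int)
yc=-.0971-.0157*(P[...,0]-.587)
m=(abs(P[...,1]-yc)<.022)&(P[...,2]>.049)&(P[...,2]<.058)&(P[...,0]>.42)&(P[...,0]<.76)&(h[...,1]>70)
q=P[m]; print('rack top x range',len(q), (np.percentile(q[:,0],[1,99])-.587) if len(q) else '')
o=robot.get_obs(); print(o['time'],o['tool_pos'],o['wrist_force'])
E
python3 plate.py
```

```text
start (array([-0.00485395, -0.21593115,  0.06632047]), 1681)
now [-0.00050621 -0.07930213  0.05032073] 1634 gate 0.14086348081985653
rack top x range 686 [-0.13337334 -0.04052257]
4.95 [ 0.4251685  -0.12549268  0.02014581] [ 0.34409987 -2.55767772  3.83448968]
```

Request:
servo_tool --series "-0.19 0 0 0.3 0; -0.19 0 0 0.6 0; -0.19 0 0 0.9 0; -0.19 0 0 0.9 0; -0.19 0 0 0.9 0; -0.19 0 0 0.9 0"

```text
time: 5.45
tool_pos: [0.4249, -0.1256, 0.0111]
ee_rot: [-3.141, 0.001, 3.126]
wrist_force: [-0.7, -3.2, 5.0]
width: 0.0562
```

```bash
python3 plate.py; python3 -c "
from h import *
p,d=snapshot('side'); cv2.imwrite('pics/side3.png',cv2.resize(p[230:350,160:310,::-1],None,fx=5,fy=5,interpolation=2))"
```

```text
start (array([-0.00485395, -0.21593115,  0.06632047]), 1681)
now [0.00170675 0.01343275 0.04103672] 1591 gate 0.23343194357687128
rack top x range 682 [-0.13344262 -0.04042238]
5.5 [ 0.42494512 -0.12560632  0.01115259] [ 1.53284248 -3.59336826  4.73040512]
```

View pics/side3.png

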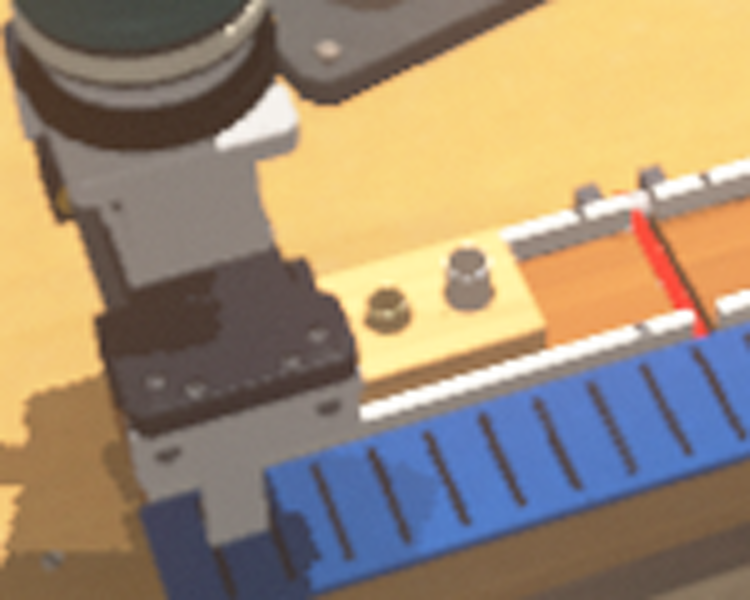

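The gate is at about 0.23 rad, the red bar (670,270) lies flush in its slot, and the rack is untouched. The finger sits on the plate at (235,520). Next is the push along tool −x, which is chute +x.

Request:
servo_tool --series "-0.19 -0.5 0 0 0; -0.19 -0.9 0 0 0; -0.19 -1.2 0 0 0; -0.19 -1.5 0 0 0; -0.19 -1.8 0 0 0; -0.19 -2.1 0 0 0; -0.19 -2.5 0 0 0; -0.19 -2.9 0 0 0; -0.19 -3.4 0 0 0; -0.19 -3.9 0 0 0; -0.19 -4.4 0 0 0; -0.19 -4.9 0 0 0; -0.19 -5.4 0 0 0; -0.19 -5.8 0 0 0; -0.19 -6 0 0 0; -0.19 -6 0 0 0"

```text
time: 6.88
tool_pos: [0.4835, -0.1254, 0.0101]
ee_rot: [3.14, -0.004, 3.126]
wrist_force: [-5.0, -0.2, 4.9]
width: 0.0559
```

```bash
python3 plate.py
```

```text
start (array([-0.00485395, -0.21593115,  0.06632047]), 1681)
now [-0.00184893  0.02707965  0.03985168] 800 gate 0.24707303267992586
rack top x range 537 [-0.06743594  0.00522751]
6.9333 [ 0.48355295 -0.1254327   0.01010839] [-5.56769237 -0.22423652  4.85216013]
```

Request:
servo_tool --series "-0.19 -0.4 0 0 0; -0.19 -0.9 0 0 0; -0.19 -1.5 0 0 0; -0.19 -2.1 0 0 0; -0.19 -2.8 0 0 0; -0.19 -3.5 0 0 0; -0.19 -4.2 0 0 0; -0.19 -4.9 0 0 0; -0.19 -5.6 0 0 0; -0.19 -6.3 0 0 0; -0.19 -7 0 0 0; -0.19 -7.7 0 0 0; -0.19 -8.4 0 0 0; -0.19 -9.1 0 0 0; -0.19 -9.8 0 0 0; -0.19 -10.4 0 0 0; -0.19 -10.9 0 0 0; -0.19 -11.3 0 0 0; -0.19 -11.5 0 0 0; -0.19 -11.5 0 0 0"

```text
time: 8.6
tool_pos: [0.5988, -0.1273, 0.0101]
ee_rot: [3.14, -0.003, 3.126]
wrist_force: [-5.2, 0.1, 5.0]
width: 0.0557
```

```bash
python3 plate.py;  python3 -c "
from h import *
p,d=snapshot('side'); cv2.imwrite('pics/side4.png',cv2.resize(p[200:340,200:400,::-1],None,fx=3.5,fy=3.5,interpolation=2))"
```

```text
start (array([-0.00485395, -0.21593115,  0.06632047]), 1681)
now [-0.00119261  0.03047336  0.03974581] 799 gate 0.25046393106360965
rack top x range 352 [0.03367194 0.12017841]
8.65 [ 0.59878721 -0.12734122  0.01014059] [-5.23666435 -0.31972371  4.64904507]
```

View pics/side4.png

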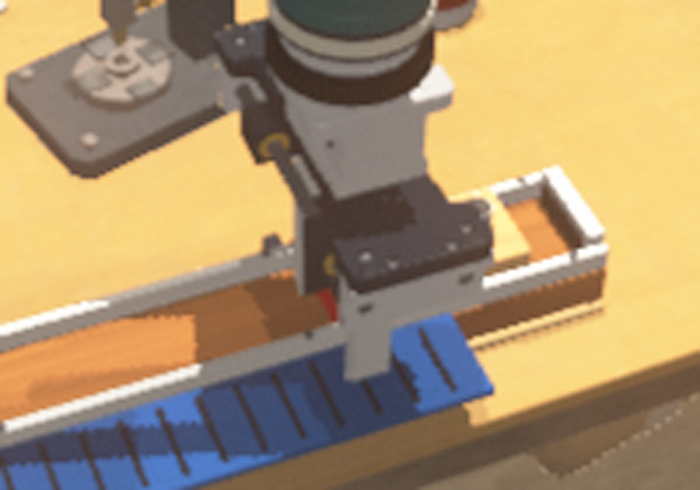

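The rack is over the gate and moving straight. Its front edge at (525,250) is about 33 mm short of the stop. I'll finish slowly.

Request:
servo_tool --series "-0.19 -0.3 0 0 0; -0.19 -0.7 0 0 0; -0.19 -1.1 0 0 0; -0.19 -1.5 0 0 0; -0.19 -1.9 0 0 0; -0.19 -2.2 0 0 0; -0.19 -2.5 0 0 0; -0.19 -2.7 0 0 0; -0.19 -2.9 0 0 0; -0.19 -3 0 0 0; -0.19 -3.1 0 0 0; -0.19 -3.1 0 0 0; -0.19 -3.1 0 0 0"

```text
time: 9.78
tool_pos: [0.6309, -0.1285, 0.011]
ee_rot: [3.141, 0.001, 3.126]
wrist_force: [-3.5, -0.1, 4.0]
width: 0.0559
```

```bash
python3 plate.py
```

```text
start (array([-0.00485395, -0.21593115,  0.06632047]), 1681)
now [-2.45592724e-03  5.62289326e-05  4.07516592e-02] 860 gate 0.22005622893258087
rack top x range 301 [0.06602133 0.15237006]
9.8333 [ 0.6308711  -0.12850691  0.01105451] [-4.29225722 -0.19173956  3.97829163]
```

Request:
servo_tool --series "-0.19 -0.1 0 0 0; -0.19 -0.2 0 0 0; -0.19 -0.3 0 0 0; -0.19 -0.3 0 0 0; -0.19 -0.3 0 0 0"

```text
time: 10.25
tool_pos: [0.6323, -0.1285, 0.0111]
ee_rot: [3.141, -0.003, 3.126]
wrist_force: [-7.9, -0.0, 5.6]
width: 0.0557
```

Request:
servo_tool --series "-0.19 -0.1 0 0 0; -0.19 -0.2 0 0 0; -0.19 -0.2 0 0 0; -0.19 -0.2 0 0 0"

```text
time: 10.58
tool_pos: [0.6323, -0.1285, 0.0111]
ee_rot: [3.141, -0.007, 3.126]
wrist_force: [-12.6, 0.5, 9.1]
width: 0.0557
```

The force climbs (−12.6 N) with no motion, so the rack is home. I'll back off about 1 cm and then lift.

Request:
servo_tool --series "-0.19 0.4 0 0 0; -0.19 0.8 0 0 0; -0.19 1.2 0 0 0; -0.19 1.2 0 0 0; -0.19 1.2 0 -0.5 0; -0.19 1.2 0 -1 0; -0.19 1.2 0 -1.5 0; -0.19 1.2 0 -2 0; -0.19 1.2 0 -2.6 0; -0.19 1.2 0 -3.2 0; -0.19 1.2 0 -4 0; -0.19 1.2 0 -6 0; -0.19 1.2 0 -9 0; -0.19 1.2 0 -12 0; -0.19 1.2 0 -15 0; -0.19 1.2 0 -18 0; -0.19 1.2 0 -20 0; -0.19 1.2 0 -20 0"

```text
time: 12.08
tool_pos: [0.6257, -0.1296, 0.2176]
ee_rot: [-3.138, 0.01, 3.125]
wrist_force: [0.4, 0.7, 1.5]
width: 0.0557
```

Request:
servo_tool --series "-0.19 3 2 0 0; -0.19 6 5 0 0; -0.19 9 8 0 0; -0.19 12 11 0 0; -0.19 14 14 0 0; -0.19 16 17 0 0; -0.19 18 20 0 0; -0.19 20 23 0 0; -0.19 20 25 0 0; -0.19 20 25 0 0; -0.19 20 25 0 0"

```text
time: 13.0
tool_pos: [0.4268, 0.1249, 0.2094]
ee_rot: [-3.141, -0.002, 3.128]
wrist_force: [0.4, -0.1, -0.0]
width: 0.0542
```

```bash
python3 plate.py; python3 - <<'E'
from h import *
z=np.load('last_top.npz'); t=cv2.resize(z['p'][130:320,180:390,::-1],None,fx=2,fy=2,interpolation=2)
p,d=snapshot('side'); s=cv2.resize(p[220:350,170:390,::-1],None,fx=1.8,fy=1.9)[:380]
s=cv2.copyMakeBorder(s,0,380-len(s),0,0,0); cv2.imwrite('pics/end.png',np.hstack([t,s[:, :380]]))
P=cloud('side',d); m=P[(P[...,0]>.64)&(P[...,0]<.74)&(abs(P[...,1]+.098)<.02)&(P[...,2]>.05)&(P[...,2]<.058)]; print('side rack top z',np.median(m[:,2]),np.percentile(m[:,0],[1,99])-.587)
o=robot.get_obs(); print(o['tool_pos'],o['wrist_force'])
E
```

```text
start (array([-0.00485395, -0.21593115,  0.06632047]), 1681)
now [-0.00338176 -0.21730917  0.06638745] 1677 gate 0.006017742427556677
rack top x range 698 [0.05507959 0.15346463]
13.05 [0.4271112  0.12451473 0.20961859] [ 0.10492642  0.77825345 -0.61126763]
side rack top z 0.055404923956238736 [0.05336546 0.15239666]
[0.42737951 0.1242909  0.20986889] [0.45973357 0.2611905  0.07957012]
```

View pics/end.png

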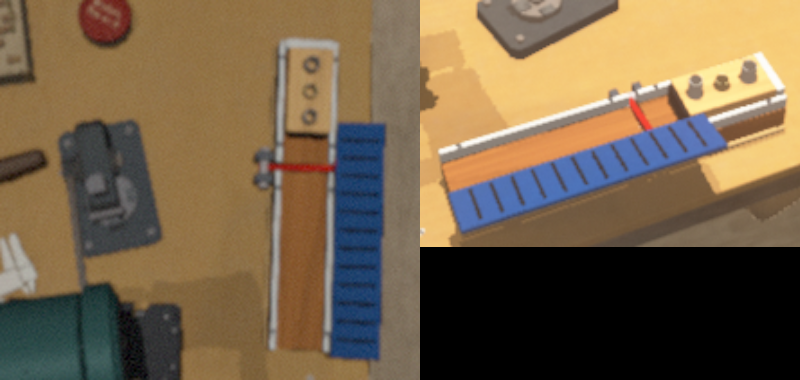

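The rack is home with its three blanks standing, the gate is shut, the tin hasn't moved and the arm is clear. Handing in.

```bash
python3 -c "
from h import *
print(robot.close_job()); o=robot.get_obs(); print(o['time'],o['wrist_force'])"
```

```text
the job is handed in; nothing more can be done
None
the job is handed in; nothing more can be done
```

The rack is home against the end stop, the gate has sprung shut behind it, and the job is handed in (no verdict is reported). I held the plate down with one finger at about 0.22–0.25 rad by camera. With the other finger I pushed the rack over the lowered bar until the force rose to 12.6 N with no more motion. Then I backed off about 1 cm, lifted clear and moved the arm away, finishing at about 13 s.

**Last checks:**
- **Rack:** its top spans chute x of about 54 to 153 mm, so its origin is at about 104 mm. It lies flat, with its top at 55 mm in the side view against 54 mm nominal.
- **Gate:** 0.006 rad, shut.
- **Blanks:** all three stand in their holes in the last picture.
- **Bystanders:** the tin looked unmoved. The arm hid the brass weight in the last picture, so I did not check it again; the path stayed well above it.
- **Arm:** clear of everything, with the wrist force near zero.

**Disagreement:** the reported tool height was about 42 mm lower than the fingertip measured in the camera, and about 30 mm lower at the plate. The cause is unknown. I worked from the camera's plate angle and the contact force instead.

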